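Hold the bean dispenser's outlet gate open for cleaning

TASK

The bean dispenser is empty and due for a brush-out: lift the loose lid off its canister and set it down gently, knob up and flat, in the shallow metal tray. Then flip the steel safety catch on the dispenser all the way over, pull the upright lever that it guards fully forward, towards the robot's side, to its stop, and finish while still holding it there with the gripper, since it springs back when let go. Leave the milk pitcher, the cup and the jar where they stand.

Things in the scene. Friction and masses are not known exactly. Their poses are not given: they have to be found in the camera images.
- dispenser: Bean dispenser, fixed: steel base plate x -85 to 85, y -137 to 237, 12 mm thick; clear canister at its +y end, lever and catch at its -y end. Origin on the counter right under the lever's pivot; z up; -x is its front, towards the robot (yaw up to 0.3 rad). Canister: axis at x 0, y 170 mm, 110 mm across, walls 4 mm, rim at z 250 mm. Cheek plates 64 mm high flank the lever's foot.
- lid: Loose black canister lid, about 0.16 kg: a plug 92 mm across, 10 mm deep, hanging in the canister (102 mm inside); above it a disc 120 mm across, 8 mm thick, lying on the rim; on top an upright round knob 26 mm across, 34 mm high (18 to 52 mm above the origin). Origin: centre of the plug's underside, z up through the knob; at height 240 mm on the canister. It simply lifts off.
- tray: Shallow square aluminium tray, fixed on the counter: 200 x 200 mm outside, walls 4 mm thick and 20 mm high, floor 4 mm thick. Origin: centre of its underside, on the counter; x and y along its sides. The lid belongs here.
- lever (a joint): Lever angle (rad): 0 upright at rest, 0.6 fully forward at its stop. Turns about the dispenser's y axis direction, pivot 30 mm above the dispenser's origin; growing values carry the grip to the dispenser's -x. A spring returns it: 3 N at the grip at first, 8 N at the stop. The closed catch blocks it after about 0.1 rad. The outlet gate under the canister slides open with it.
- lever_grip (a point): Centre of the lever's black crossbar grip, a cylinder 28 mm across and 44 mm long with flat ends, lying along the dispenser's y, 150 mm from the pivot on a straight steel rod 12 mm thick: 180 mm above the counter at rest, 154 mm up and 85 mm further forward (dispenser -x) at the stop.
- catch (a joint): Angle of the steel safety catch (rad): 0 closed (starts 0 to 0.1), 1.4 right over at its other stop; stays where left (stiff hinge, 1 to 2 N at the pad). Closed, its arm (88 mm long, 10 mm thick) lies level across the front of the lever's rod and its thumb tail slopes up and outwards (dispenser -y) 1.0 rad above level. Pressing the tail outwards and down swings the arm up and away.
- catch_axis (a point): Middle of the catch's hinge, which lies along the dispenser's x: at dispenser x -16, y -80, z 85 mm, on top of a 20 mm square post. From here the catch's arm points to the dispenser's +y and the tail to -y.
- catch_pad (a point): Centre of the thumb pad at the end of the catch's tail, 55 mm from the catch's axis: a steel plate 26 mm along the axis, 24 mm along the tail, 7 mm thick. When closed it is 131 mm above the counter and 30 mm outwards (-y) of the axis; right over it is 64 mm above the counter and 51 mm outwards.
- pitcher: Bystander: open steel milk pitcher with a handle, 84 mm across, 110 mm high. Origin: centre of its underside.
- cup: Bystander: white ceramic cup, 80 mm across, 65 mm high. Origin: centre of its underside.
- jar: Bystander: closed amber glass jar with a steel cap, 76 mm across, 110 mm high. Origin: centre of its underside.
Not all that is in view belongs to the job. Of the things that look like the lid, the smallest one is meant.

How it is judged:
On the way, in this order (a step that is already met when the one before it is completed fails the run):
1. the lid lies flat and knob up in the tray, let go (x of lid in the frame of tray between -0.045 and 0.045 m and y of lid in the frame of tray between -0.045 and 0.045 m and z of lid in the frame of tray below 0.01 m and angle between lid's own z axis and vertical below 0.12 rad and linear speed of lid below 0.03 m/s and contact force between the fingers and lid below 0.05 N), for 0.2 s.
2. the safety catch is flipped over while the lever is still at rest (value of joint catch above 1.1 rad and value of joint lever below 0.15 rad), for 0.2 s.
3. the lever is pulled to its stop by the gripper, the catch still over (value of joint catch above 1.1 rad and value of joint lever above 0.5 rad and contact force between the fingers and lever above 1.5 N), for 0.2 s.
At the end, for the whole second after the job is handed in: The fingers bear on the lever (over 1.5 N) and hold the lever still above 0.5 rad; the catch is over by more than 1.1 rad; the lid rests untouched, knob up and flat (0.12 rad) on the tray's floor, within 45 mm of its centre along each side (all of step 1 and all of step 3 and velocity of joint lever between -0.1 and 0.1 rad/s); the arm keeps its last pose, push and grip.
It fails at once if the lever is forced past the closed catch (value of joint lever above 0.25 rad and value of joint catch below 0.5 rad).
It fails at once if the lid is dropped or thrown instead of set down gently (linear speed of lid above 0.7 m/s and contact force between the fingers and lid below 0.05 N).
It fails at once if the milk pitcher is pushed away or tipped (distance of pitcher from where it was at the start of the episode above 0.03 m or angle between pitcher's own z axis and vertical above 0.3 rad).
It fails at once if the cup is pushed away or tipped (distance of cup from where it was at the start of the episode above 0.03 m or angle between cup's own z axis and vertical above 0.3 rad).
It fails at once if the jar is pushed away or tipped (distance of jar from where it was at the start of the episode above 0.03 m or angle between jar's own z axis and vertical above 0.3 rad).
It also fails if it takes over 72 s, if anything falls off the work surface, if the arm or the gripper's body presses on something with over 40 N, if the wrist force passes 120 N, or if a joint passes its speed limit or range.

ROBOT

A 7-joint arm with a two-finger parallel gripper is mounted at the origin on the work surface. World frame = base frame: x ahead of the robot, y to its left, z up, the work surface at z = 0. Lengths are in m, angles in rad, forces in N, time in s.
With the tool pointing down it reaches from about 0.425 to 0.875 m from the base axis. Payload 4.7 kg.
Tool frame: the origin (TCP) lies midway between the tips of the shut fingers; the grasp point (between the pads) lies 19 mm behind it (ctrl.grip_point_offset is the distance from the TCP to the grasp point, in m); z points along the fingers, y is the line along which they close (so a half turn about z gives the same grasp; the last joint's range is limited). The gripper opens to 87 mm and grips with 3 to 60 N. Pads are 19 mm wide; open, the fingers measure 117 mm over their backs; the gripper's body (75 mm by 190 mm) begins 51 mm behind the grasp point.
Start: joints at [-1.154, 0.321, -0.07, 1.45, 0.023, 1.371, -0.057], TCP at [0.255, 0.598, 0.191] pointing down, gripper open.
Joint ranges: [-2.86, 2.86], [-0.3, 2.09], [-1.38, 1.24], [0.06, 2.45], [-1.56, 4.7], [0.09, 2.05], [-2.69, 2.69]. Speed limits (rad/s): [2.57, 2.57, 3.14, 3.14, 3.14, 3.14, 3.14].

INTERFACE

Orientations are given as a rotation vector (axis times angle).
In Python, from bench import ctrl gives the robot as it stands.
- The arm moves only by the tool move_arm, never from a script. Its argument "increments" is text: rows parted by semicolons, each of 7 numbers parted by spaces: the shift along the world's x, y, z in mm, then the turn, a rotation vector about the world's x, y, z in degrees, then the closure in counts, from 0 (fully open) to 255 (shut). A call has exactly 8 rows; each row shifts and turns the commanded pose from where the row before left it; what a row does not reach is not made up. A row lasts 1/12 s, in which the tool goes at most 41.7 mm and 7.16 degrees, less where a joint would pass 70% of its speed; a pose out of reach is approached as far as the arm can. A call with a gripper value outside its range is refused whole. The fingers move at their own pace and stop on an object; "grip_force" is the grip in N (left out, the last holds). Time passes only in rows, so rows that do not move let the fingers close, or fill a call up. It gives the time, the measured TCP pose, the force, the opening and the grip force at its end, in the units of the state.
- ctrl.get_state(): the state, without advancing time (a new reading comes with each control period).
- ctrl.get_image(name): name is "scene" or "side" or "wrist"; returns a dict with "frame" (384x512x3 uint8, red, green, blue), "depth" (384x512 float32, m along the optical axis (not along the pixel's ray), 0 where there is no reading), "fx", "fy", "cx", "cy" (pixels), "position" and "orientation" of the camera in the world. Camera axes: x right, y down, z forward; pixel columns grow to the right and rows downward; lengths in m; the calibration is good to about 2 mm. A picture is of the moment at which its call begins.
- ctrl.close_job(): hands the job in; it is judged then, once.
Trained networks look in a picture, given as the dict that the camera call returned (one of the last four; its "shot" number tells which), for a name from the list of things; names that differ only in an ending like _2 or _b are one class to them, and where a whole thing is asked for, a point or a joint stands for the part that bears it (a point fixed in the world has none). Each returns a list of dicts, best first, with "score" (0 to 1); they miss things now and then, are a little off and sometimes report something else, mostly with a low value. They report only what shows in the picture. A call takes as long as a camera call. They do not tell look-alikes from the thing itself.
- ctrl.find_in(target, picture): "centre" ([x, y, z] in m, in world coordinates, good to about 4 mm: the middle of the surface that is visible of it).
- ctrl.silhouettes(target, picture): "region" (384x512 bool, what is visible of it).
The state is a dict: "time": time; "joint_positions": joint angles; "qd": joint speeds; "joint_torque": joint torques, N m; "position": TCP position; "tool_rot": TCP orientation; "ft_force": force on the tool from outside, world axes, zero at the start; "torque": the same for the moment, N m; "grip_width": opening from 0.0 (shut) to 1.0 (fully open); "grip_force": force on a finger pad.
Only numpy, scipy, OpenCV 4.12 (cv2) and the standard library are available. Lean on these libraries where they do the work, as an engineer would, in place of code of your own. Each camera call takes 0.05 s, during which the arm holds its last target. There are 200 camera calls.

## Working session

There is one attempt and no reset: what is moved stays moved. The work goes in short steps, Python scripts to look and compute and a tool call to move; the robot and the scene stay as the last step left them, time stands still between calls to the robot, and variables do not carry over. Pictures are saved under pics/ and viewed, at most 10 in all, crops included, and the job is handed in when it is done.

Besides the shell and the picture viewer there is one more tool, called after "Emit:" as a command line: name --argument value ..., lists and objects as JSON in quotes. move_arm: Moves the arm, as the interface text tells. Its arguments: {"type":"object","properties":{"increments":{"type":"string"},"grip_force":{"type":"number"}},"required":["increments"]}

```bash
mkdir -p pics; cat > h.py <<'E'
import numpy as np, cv2
from scipy.spatial.transform import Rotation as R
from bench import ctrl
def cloud(p):
    h,w=p['depth'].shape; u,v=np.meshgrid(np.arange(w),np.arange(h)); d=p['depth']
    c=np.stack([(u-p['cx'])/p['fx']*d,(v-p['cy'])/p['fy']*d,d],-1)
    o=np.array(p['orientation']); M=(R.from_rotvec(o) if o.size==3 else R.from_matrix(o) if o.size==9 else R.from_quat(o)).as_matrix()
    return c@M.T+np.array(p['position'])
def pix(p,X):
    o=np.array(p['orientation']); M=R.from_rotvec(o).as_matrix()
    c=(np.atleast_2d(X)-p['position'])@M
    return np.c_[c[:,0]/c[:,2]*p['fx']+p['cx'],c[:,1]/c[:,2]*p['fy']+p['cy']]
def save(p,n): cv2.imwrite('pics/'+n,p['frame'][...,::-1])
E
python3 - <<'E'
from h import *
s=ctrl.get_state(); print(s)
ims=[]
for n in ('scene','side'):
    p=ctrl.get_image(n); print(n,p['position'],p['orientation']); ims.append(p['frame'])
    np.savez(f'{n}0.npz',**p)
    for t in ['dispenser','lid','tray','lever_grip','catch_pad','catch_axis','pitcher','cup','jar']:
        print(t,[(np.round(q['centre'],3).tolist(),round(q['score'],2),pix(p,q['centre']).round().tolist()[0]) for q in ctrl.find_in(t,p)][:4])
cv2.imwrite('pics/a.png',cv2.resize(np.hstack(ims)[...,::-1],(800,300)))
cv2.imwrite('pics/a1.png',ims[0][...,::-1]);cv2.imwrite('pics/a2.png',ims[1][...,::-1])
E
```

```text
{'time': 0.0, 'joint_positions': array([-1.15389776,  0.32180976, -0.07011474,  1.45167159,  0.02260241,
        1.3707748 , -0.05692078]), 'qd': array([ 0.00066507, -0.00092337,  0.00169734,  0.00013129, -0.00176897,
        0.0002806 ,  0.00024317]), 'joint_torque': array([-1.39634226e-04, -4.91296327e+01, -4.04075654e-01, -3.12525487e+01,
       -6.38505793e-02,  4.38332255e-02,  1.84499399e-04]), 'position': array([0.25459129, 0.59740924, 0.1897721 ]), 'tool_rot': array([-6.28328773e-01, -3.07782377e+00,  2.91181467e-03]), 'ft_force': array([-0.69987773,  0.14111315, -0.28020388]), 'torque': array([ 0.02115315, -0.06787939,  0.03043672]), 'grip_force': 0.0, 'grip_width': 1.0012175299757107}
scene [ 0.88412772 -0.46055056  1.14223672] [-2.5050278  -0.72962127  0.21918804]
dispenser [([0.534, 0.035, 0.016], 0.62, [258.0, 214.0]), ([0.534, -0.001, 0.191], 0.36, [250.0, 195.0])]
lid [([0.274, 0.28, 0.023], 0.78, [236.0, 135.0]), ([0.797, 0.231, 0.028], 0.76, [353.0, 206.0]), ([0.49, 0.163, 0.261], 0.75, [267.0, 138.0])]
tray [([0.441, -0.358, 0.0], 0.67, [163.0, 297.0])]
lever_grip [
[... 491 characters left out ...]
], 0.8, [213.0, 145.0]), ([0.263, 0.277, 0.026], 0.79, [137.0, 222.0])]
tray [([0.434, -0.361, 0.0], 0.71, [342.0, 338.0])]
lever_grip [([0.52, 0.002, 0.174], 0.89, [262.0, 188.0])]
catch_pad []
catch_axis [([0.521, -0.063, 0.088], 0.49, [278.0, 224.0]), ([0.524, 0.001, 0.176], 0.25, [263.0, 187.0]), ([0.745, -0.078, 0.071], 0.15, [336.0, 200.0])]
pitcher [([0.743, -0.078, 0.071], 0.93, [336.0, 201.0]), ([0.525, -0.062, 0.088], 0.65, [279.0, 224.0]), ([0.47, 0.406, 0.045], 0.2, [175.0, 176.0])]
cup [([0.472, 0.409, 0.044], 0.97, [175.0, 176.0])]
jar [([0.684, -0.354, 0.078], 0.83, [410.0, 257.0]), ([0.523, -0.058, 0.089], 0.61, [277.0, 223.0]), ([0.745, -0.077, 0.071], 0.22, [336.0, 200.0])]
```

View pics/a1.png

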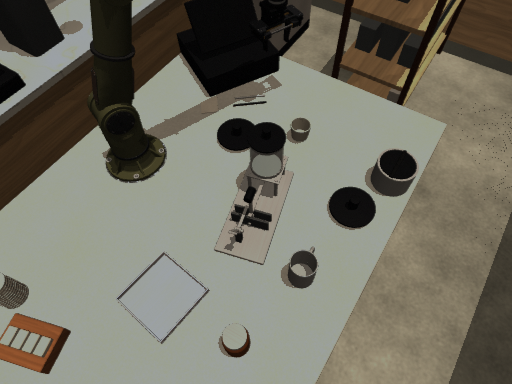

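View pics/a2.png

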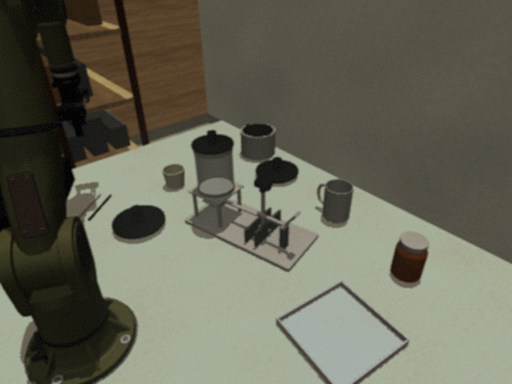

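Scene view: arm at upper left. Three lid look-alikes: (236,135) and (353,206) lie on the counter, (267,138) sits on the canister at about z 0.26. The last fits the description, so I'll check its size and crop it. Tray is at (163,297), lever grip at (249,196), catch at (240,230), jar at (235,340), pitcher at (303,268) and cup at (300,130).

```bash
cat > m.py <<'E'
from h import *
from scipy.optimize import least_squares
def load(n): 
    z=np.load(n,allow_pickle=True); return {k:z[k] for k in z.files}
P={n:load(n+'0.npz') for n in ('scene','side')}
def circ(X):
    f=lambda a:np.hypot(X[:,0]-a[0],X[:,1]-a[1])-a[2]
    return least_squares(f,[*X[:,:2].mean(0),.05],loss='soft_l1',f_scale=.002).x
for n,p in P.items():
    C=cloud(p)
    for nm,c,z in (('can',(.484,.16),.258),('L1',(.268,.278),.02),('L2',(.79,.225),.02)):
        m=(np.hypot(C[...,0]-c[0],C[...,1]-c[1])<.1)&(abs(C[...,2]-z)<(.008 if nm=='can' else .015))&(p['frame'].max(-1)<70)
        X=C[m]
        if len(X)<20: print(n,nm,len(X)); continue
        (cx,cy),r=cv2.minEnclosingCircle(X[:,:2].astype(np.float32)); print(n,nm,len(X),round(cx,4),round(cy,4),'r',round(r,4),'z',np.median(X[:,2]).round(4),'x',np.percentile(X[:,0],[1,99]).round(3),'y',np.percentile(X[:,1],[1,99]).round(3))
    m=(np.hypot(C[...,0]-.484,C[...,1]-.16)<.04)&(C[...,2]>.275)
    X=C[m];print('knob',len(X),X.mean(0).round(4),X.min(0).round(3),X.max(0).round(3))
    m=(np.hypot(C[...,0]-.525,C[...,1])<.05)&(C[...,2]>.160)&(C[...,2]<.23); X=C[m]; print('grip',len(X),X.mean(0).round(4),X.min(0).round(3),X.max(0).round(3))
    m=(abs(C[...,0]-.53)<.2)&(abs(C[...,1]-.05)<.25)&(abs(C[...,2]-.012)<.005)
    m=cv2.morphologyEx(m.astype(np.uint8),cv2.MORPH_OPEN,np.ones((3,3)))
    k,l,st,_=cv2.connectedComponentsWithStats(m); m=l==1+np.argmax(st[1:,4])
    X=C[m]; print('plate',len(X),cv2.minAreaRect(X[:,:2].astype(np.float32)))
    m=(abs(C[...,0]-.437)<.16)&(abs(C[...,1]+.36)<.16)&(C[...,2]>.014)&(C[...,2]<.03); X=C[m]
    print('tray',len(X),cv2.minAreaRect(X[:,:2].astype(np.float32)))
    for nm,c,h in (('pitcher',(.755,-.07),.09),('jar',(.70,-.35),.09),('cup',(.475,.42),.05)):
        X=C[(np.hypot(C[...,0]-c[0],C[...,1]-c[1])<.1)&(C[...,2]>h)&(C[...,2]<.13)]; print(nm,X.mean(0).round(3),X.min(0).round(3),X.max(0).round(3))
a=P['scene']['frame'][90:270,200:400]; b=P['side']['frame'][120:280,100:310]
cv2.imwrite('pics/b.png',np.vstack([cv2.resize(a,(0,0),fx=2,fy=2)[:300,:],])[...,::-1]) 
a=cv2.resize(P['scene']['frame'][110:270,210:310],(400,600),interpolation=3); b=cv2.resize(P['side']['frame'][120:270,180:330],(400,600//1),interpolation=3)
b=cv2.resize(P['side']['frame'][125:275,200:300],(400,600),interpolation=3)
cv2.imwrite('pics/b.png',cv2.convertScaleAbs(np.hstack([a,b])[...,::-1],alpha=1.8))
E
python3 m.py
```

```text
scene can 852 0.4836 0.1688 r 0.0608 z 0.2581 x [0.428 0.541] y [0.113 0.225]
scene L1 783 0.2728 0.2885 r 0.0814 z 0.0244 x [0.198 0.339] y [0.212 0.363]
scene L2 1363 0.7925 0.2333 r 0.081 z 0.0237 x [0.72  0.868] y [0.156 0.306]
knob 76 [0.4853 0.1668 0.2881] [0.472 0.156 0.276] [0.497 0.183 0.295]
grip 140 [0.5301 0.0022 0.1887] [ 0.512 -0.018  0.17 ] [0.546 0.029 0.198]
plate 2363 ((0.5147221088409424, 0.05415141582489014), (0.17054632306098938, 0.37700018286705017), 14.661175727844238)
tray 420 ((0.4375619888305664, -0.35177773237228394), (0.20004627108573914, 0.20178531110286713), 83.78955841064453)
pitcher [ 0.763 -0.067  0.102] [ 0.722 -0.112  0.09 ] [ 0.804 -0.004  0.114]
jar [ 0.71  -0.345  0.109] [ 0.676 -0.377  0.09 ] [ 0.742 -0.312  0.115]
cup [0.474 0.429 0.06 ] [0.435 0.387 0.05 ] [0.513 0.468 0.07 ]
side can 609 0.4828 0.1682 r 0.0603 z 0.2582 x [0.427 0.536] y [0.112 0.222]
side L1 1184 0.2706 0.2868 r 0.0797 z 0.0242 x [0.197 0.342] y [0.213 0.358]
side L2 681 0.7914 0.2342 r 0.0816 z 0.0241 x [0.719 0.863] y [0.156 0.307]
knob 80 [0.4817 0.1655 0.2863] [0.472 0.156 0.276] [0.497 0.181 0.294]
grip 200 [0.5239 0.0011 0.1836] [ 0.51  -0.019  0.16 ] [0.547 0.027 0.195]
plate 3244 ((0.5141645073890686, 0.054254382848739624), (0.1722026914358139, 0.3752945363521576), 15.427074432373047)
tray 909 ((0.43938708305358887, -0.3511945605278015), (0.20126459002494812, 0.20262733101844788), 83.6446533203125)
pitcher [ 0.763 -0.068  0.101] [ 0.721 -0.111  0.09 ] [ 0.807 -0.003  0.112]
jar [ 0.702 -0.347  0.107] [ 0.676 -0.376  0.09 ] [ 0.745 -0.312  0.113]
cup [0.476 0.426 0.059] [0.438 0.384 0.05 ] [0.516 0.469 0.069]
```

View pics/b.png

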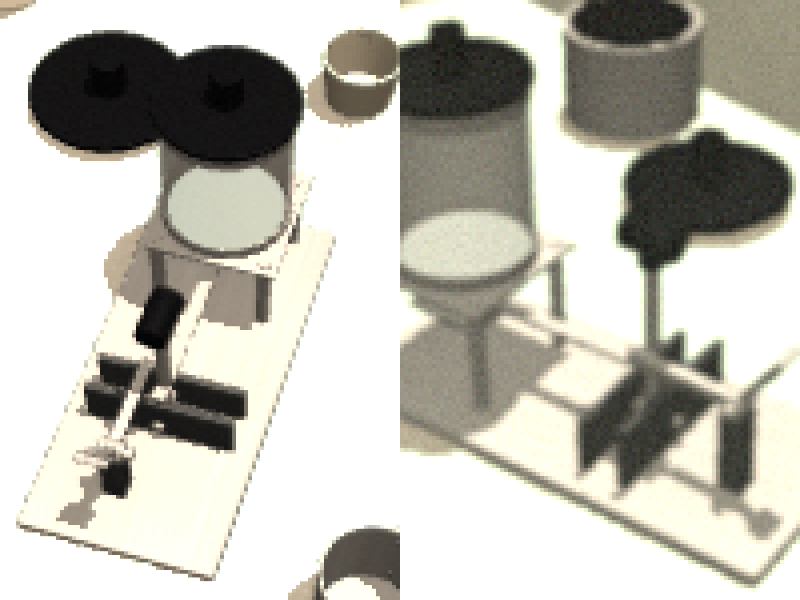

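Crop: the canister lid measures 120 mm across (r 0.0605) and the two counter ones about 160 mm. So the smallest one, on the canister at (267,138), is the lid. It is centred at about (0.483, 0.169) with its disc top at z 0.258, which matches the dispenser fit (origin 0.5275, 0.006, yaw 0.263).

Emit:
move_arm --increments "14 -27 19 0 0 -6.5 0;14 -27 19 0 0 -6.5 0;14 -27 19 0 0 -6.5 0;14 -27 19 0 0 -6.5 0;14 -27 19 0 0 -6.5 0;14 -27 19 0 0 -6.5 0;14 -27 19 0 0 -6.5 0;14 -27 19 0 0 -6.5 0"

```text
time: 1.67
position: [0.3672, 0.3805, 0.3441]
tool_rot: [-1.921, -2.486, -0.001]
ft_force: [0.3, -0.4, 0.6]
grip_width: 0.998
grip_force: 0.0
```

Emit:
move_arm --increments "15 -26 0 0 0 0 0;15 -27 0 0 0 0 0;15 -27 0 0 0 0 0;15 -27 0 0 0 0 0;15 -27 0 0 0 0 0;15 -27 0 0 0 0 0;15 -27 0 0 0 0 0;12 -24 0 0 0 0 0"

```text
time: 2.33
position: [0.4847, 0.1677, 0.3432]
tool_rot: [1.915, 2.489, 0.001]
ft_force: [0.1, 0.5, -0.7]
grip_width: 0.998
grip_force: 0.0
```

```bash
cat > s.py <<'E'
from h import *
s=ctrl.get_state(); M=R.from_rotvec(s['tool_rot']).as_matrix()
print(s['time'],s['position'].round(4),'z',M[:,2].round(3),'yang',np.degrees(np.arctan2(M[1,1],M[0,1])).round(2),'F',s['ft_force'].round(2),s['grip_width'],s['grip_force'],s['joint_positions'].round(2))
E
python3 s.py; python3 - <<'E'
from h import *
p=ctrl.get_image('wrist'); C=cloud(p)
m=(np.hypot(C[...,0]-.483,C[...,1]-.169)<.025)&(abs(C[...,2]-.291)<.006);X=C[m]
print(len(X),X.mean(0),X.min(0),X.max(0)); print([q for q in ctrl.find_in('lid',p)])
E
```

```text
2.3333 [0.4847 0.1677 0.3432] z [ 0.001  0.    -1.   ] yang 14.84 F [ 0.1   0.48 -0.69] 0.9984384745381358 0.0 [-0.76 -0.01  0.37  1.53  0.01  1.62 -0.13]
778 [0.483938   0.17207953 0.292362  ] [0.47137495 0.15904299 0.28507256] [0.49685803 0.18382225 0.29462903]
[{'centre': [0.4775, 0.1751, 0.2587], 'score': 0.88}, {'centre': [0.789, 0.2374, 0.0224], 'score': 0.88}, {'centre': [0.2819, 0.2857, 0.0223], 'score': 0.8}]
```

Emit:
move_arm --increments "0 3 -20 0 0 0 0;0 0 -20 0 0 0 0;0 0 -15 0 0 0 0;0 0 -12 0 0 0 0;0 0 -8 0 0 0 0;0 0 -5 0 0 0 0;0 0 0 0 0 0 0;0 0 0 0 0 0 0" --grip_force 20

```text
time: 3.1
position: [0.484, 0.1732, 0.2634]
tool_rot: [1.914, 2.491, 0.001]
ft_force: [-0.3, 0.2, 0.2]
grip_width: 1.005
grip_force: 0.0
```

Emit:
move_arm --increments "0 0 0 0 0 0 255;0 0 0 0 0 0 255;0 0 0 0 0 0 255;0 0 0 0 0 0 255;0 0 0 0 0 0 255;0 0 0 0 0 0 255;0 0 0 0 0 0 255;0 0 0 0 0 0 255"

```text
time: 3.77
position: [0.4838, 0.173, 0.2629]
tool_rot: [1.914, 2.491, 0.0]
ft_force: [0.3, 0.2, 0.2]
grip_width: 0.475
grip_force: 0.0
```

Fingers are still closing.

Emit:
move_arm --increments "0 0 0 0 0 0 255;0 0 0 0 0 0 255;0 0 0 0 0 0 255;0 0 0 0 0 0 255;0 0 0 0 0 0 255;0 0 0 0 0 0 255;0 0 0 0 0 0 255;0 0 0 0 0 0 255"

```text
time: 4.43
position: [0.4838, 0.173, 0.2629]
tool_rot: [1.914, 2.491, 0.0]
ft_force: [-0.3, 0.0, -0.5]
grip_width: 0.008
grip_force: 0.0
```

Emit:
move_arm --increments "0 0 3 0 0 0 255;0 0 5 0 0 0 255;0 0 8 0 0 0 255;0 0 10 0 0 0 255;0 0 12 0 0 0 255;0 0 12 0 0 0 255;0 0 12 0 0 0 255;0 0 12 0 0 0 255"

```text
time: 5.1
position: [0.484, 0.1731, 0.3387]
tool_rot: [1.914, 2.491, 0.002]
ft_force: [-0.0, 0.1, 0.3]
grip_width: 0.002
grip_force: 0.0
```

The grip missed: the fingers shut completely. I'll look.

```bash
python3 - <<'E'
from h import *
p=ctrl.get_image('wrist'); q=ctrl.get_image('side'); save(p,'w1.png')
cv2.imwrite('pics/c.png',np.hstack([cv2.resize(p['frame'],(400,300)),cv2.resize(q['frame'][60:210,130:330],(400,300))])[...,::-1])
for r in (p,q):
    C=cloud(r); m=(np.hypot(C[...,0]-.483,C[...,1]-.169)<.06)&(C[...,2]>.262)&(C[...,2]<.298);X=C[m]
    print(len(X),X.mean(0).round(4),X.min(0).round(3),X.max(0).round(3))
    m=(np.hypot(C[...,0]-.483,C[...,1]-.169)<.1)&(abs(C[...,2]-.258)<.005)&(r['frame'].max(-1)<70);X=C[m]; print(cv2.minEnclosingCircle(X[:,:2].astype(np.float32)))
E
```

```text
959 [0.4835 0.1736 0.2894] [0.471 0.159 0.262] [0.497 0.184 0.295]
((0.4840630888938904, 0.17162123322486877), 0.059093207120895386)
118 [0.4809 0.1648 0.2805] [0.471 0.156 0.262] [0.497 0.182 0.294]
((0.4832893908023834, 0.16795910894870758), 0.058540914207696915)
```

View pics/c.png

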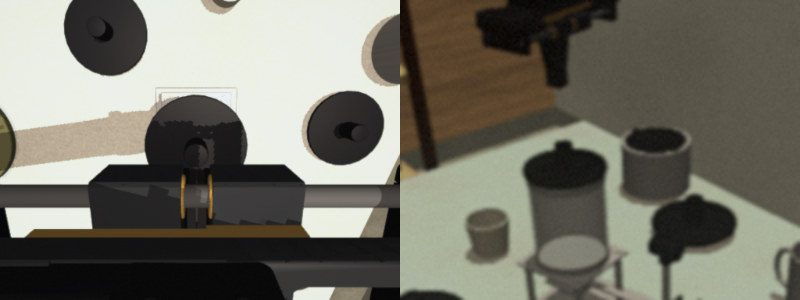

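The wrist view shows the lid still seated, knob at (195,150). The shut fingertips at (558,85) in the side view look well above and off the knob, so the pose readout may be biased. I'll measure the tips from depth.

```bash
python3 - <<'E'
from h import *
s=ctrl.get_state(); print(s['position'])
for n in ('side','scene'):
    r=ctrl.get_image(n); C=cloud(r); P=s['position']
    print(n,'tcp pix',pix(r,P).round(1))
    m=(np.abs(C[...,0]-P[0])<.12)&(np.abs(C[...,1]-P[1])<.15)&(C[...,2]>.3)&(C[...,2]<.55)
    X=C[m]; v,u=np.nonzero(m); print(len(X))
    for a in np.arange(.3,.5,.015):
        k=(X[:,2]>=a)&(X[:,2]<a+.015)
        if k.any(): print(round(a,3),k.sum(),X[k].min(0).round(3),X[k].max(0).round(3),u[k].mean().round(),v[k].mean().round())
E
```

```text
[0.48494138 0.17338395 0.33971741]
side tcp pix [[209.4 114.6]]
2713
0.36 10 [0.475 0.161 0.373] [0.496 0.18  0.375] 209.0 103.0
0.375 63 [0.473 0.159 0.375] [0.498 0.184 0.39 ] 208.0 100.0
0.39 59 [0.471 0.16  0.391] [0.498 0.183 0.404] 208.0 94.0
0.405 69 [0.47  0.158 0.406] [0.502 0.183 0.42 ] 208.0 89.0
0.42 81 [0.466 0.157 0.42 ] [0.504 0.18  0.434] 207.0 83.0
0.435 165 [0.392 0.117 0.436] [0.578 0.216 0.45 ] 201.0 80.0
0.45 470 [0.387 0.114 0.45 ] [0.579 0.208 0.465] 206.0 74.0
0.465 421 [0.385 0.114 0.465] [0.585 0.222 0.48 ] 203.0 68.0
0.48 529 [0.387 0.112 0.48 ] [0.584 0.231 0.495] 201.0 62.0
0.495 210 [0.43  0.137 0.495] [0.507 0.182 0.51 ] 200.0 55.0
scene tcp pix [[267.2 117.2]]
2243
0.36 12 [0.477 0.161 0.369] [0.494 0.186 0.375] 267.0 111.0
0.375 32 [0.478 0.16  0.375] [0.496 0.186 0.388] 267.0 108.0
0.39 33 [0.475 0.159 0.391] [0.496 0.175 0.405] 266.0 105.0
0.405 33 [0.473 0.158 0.405] [0.5   0.168 0.419] 266.0 101.0
0.42 9 [0.477 0.16  0.421] [0.481 0.179 0.435] 264.0 96.0
0.435 67 [0.406 0.116 0.438] [0.576 0.204 0.45 ] 263.0 97.0
0.45 396 [0.407 0.113 0.45 ] [0.579 0.218 0.465] 266.0 92.0
0.465 335 [0.392 0.113 0.465] [0.584 0.224 0.48 ] 268.0 87.0
0.48 774 [0.385 0.112 0.48 ] [0.584 0.231 0.495] 268.0 80.0
0.495 134 [0.441 0.138 0.495] [0.505 0.203 0.51 ] 261.0 76.0
```

Seen by both cameras, the shut tips are at z≈0.371 and the body starts at 0.44, while the readout says 0.340. So the readout is about 31 mm low along the tool, and x and y agree. I'll apply that correction and retry: the true tip target 0.265 means a readout of about 0.234.

Emit:
move_arm --increments "0 0 0 0 0 0 0;0 0 0 0 0 0 0;0 0 0 0 0 0 0;0 0 0 0 0 0 0;0 0 0 0 0 0 0;0 0 0 0 0 0 0;0 0 0 0 0 0 0;0 0 0 0 0 0 0"

```text
time: 5.97
position: [0.4838, 0.173, 0.3369]
tool_rot: [1.914, 2.491, 0.0]
ft_force: [0.8, 0.2, -0.4]
grip_width: 0.523
grip_force: 0.0
```

Emit:
move_arm --increments "0 -1 0 0 0 0 0;0 0 -10 0 0 0 0;0 0 -10 0 0 0 0;0 0 -10 0 0 0 0;0 0 -10 0 0 0 0;0 0 -10 0 0 0 0;0 0 -10 0 0 0 0;0 0 -10 0 0 0 0"

```text
time: 6.63
position: [0.4836, 0.1719, 0.2656]
tool_rot: [-1.914, -2.491, 0.001]
ft_force: [1.5, -0.6, 0.7]
grip_width: 0.989
grip_force: 0.0
```

Emit:
move_arm --increments "0 0 -10 0 0 0 0;0 0 -8 0 0 0 0;0 0 -6 0 0 0 0;0 0 -5 0 0 0 0;0 0 -4 0 0 0 0;0 0 -2 0 0 0 0;0 0 0 0 0 0 0;0 0 0 0 0 0 0"

```text
time: 7.3
position: [0.484, 0.172, 0.2321]
tool_rot: [1.914, 2.491, 0.001]
ft_force: [1.0, -0.0, -0.2]
grip_width: 1.003
grip_force: 0.0
```

Emit:
move_arm --increments "0 0 0 0 0 0 255;0 0 0 0 0 0 255;0 0 0 0 0 0 255;0 0 0 0 0 0 255;0 0 0 0 0 0 255;0 0 0 0 0 0 255;0 0 0 0 0 0 255;0 0 0 0 0 0 255"

```text
time: 7.97
position: [0.4838, 0.172, 0.2319]
tool_rot: [1.914, 2.491, 0.0]
ft_force: [0.2, 0.2, 0.2]
grip_width: 0.479
grip_force: 0.0
```

Emit:
move_arm --increments "0 0 0 0 0 0 255;0 0 0 0 0 0 255;0 0 0 0 0 0 255;0 0 0 0 0 0 255;0 0 0 0 0 0 255;0 0 0 0 0 0 255;0 0 0 0 0 0 255;0 0 0 0 0 0 255"

```text
time: 8.63
position: [0.4838, 0.172, 0.2319]
tool_rot: [1.914, 2.491, 0.0]
ft_force: [-0.0, 0.1, -0.1]
grip_width: 0.289
grip_force: 20.0
```

Gripped: 25 mm opening, 20 N. Lifting.

Emit:
move_arm --increments "0 0 4 0 0 0 255;0 0 8 0 0 0 255;0 0 10 0 0 0 255;0 0 10 0 0 0 255;0 0 10 0 0 0 255;0 0 10 0 0 0 255;0 0 10 0 0 0 255;0 0 8 0 0 0 255"

```text
time: 9.3
position: [0.4841, 0.1721, 0.3035]
tool_rot: [1.914, 2.491, 0.002]
ft_force: [0.4, 0.5, -1.7]
grip_width: 0.292
grip_force: 20.0
```

Emit:
move_arm --increments "-2 -15 0 0 0 0 255;-3 -33 0 0 0 0 255;-3 -35 0 0 0 0 255;-3 -35 0 0 0 0 255;-3 -35 0 0 0 0 255;-3 -35 0 0 0 0 255;-3 -35 0 0 0 0 255;-3 -35 0 0 0 0 255"

```text
time: 9.97
position: [0.4595, -0.0888, 0.3017]
tool_rot: [-1.915, -2.49, -0.0]
ft_force: [0.9, -0.1, -1.8]
grip_width: 0.293
grip_force: 20.0
```

Emit:
move_arm --increments "-3 -35 0 0 0 0 255;-3 -35 0 0 0 0 255;-3 -35 0 0 0 0 255;-3 -35 0 0 0 0 255;-3 -35 0 0 0 0 255;-3 -35 0 0 0 0 255;-3 -35 0 0 0 0 255;-2 -20 0 0 0 0 255"

```text
time: 10.63
position: [0.4348, -0.3558, 0.3021]
tool_rot: [1.92, 2.486, -0.003]
ft_force: [-0.9, -0.0, -1.5]
grip_width: 0.293
grip_force: 20.0
```

```bash
python3 s.py; python3 - <<'E'
from h import *
P=ctrl.get_state()['position']
r=ctrl.get_image('side'); C=cloud(r)
for a in np.arange(.15,.45,.015):
    X=C[(np.hypot(C[...,0]-P[0],C[...,1]-P[1])<.1)&(C[...,2]>=a)&(C[...,2]<a+.015)]
    if len(X): print(a.round(3),len(X),X.min(0).round(3),X.max(0).round(3))
q=ctrl.get_image('scene')
cv2.imwrite('pics/d.png',np.hstack([cv2.resize(q['frame'],(400,300)),cv2.resize(r['frame'],(400,300))])[...,::-1])
E
```

```text
10.6333 [ 0.4348 -0.3558  0.3021] z [-0.001 -0.002 -1.   ] yang 14.65 F [-0.94 -0.02 -1.47] 0.2927257684738273 20.000710333697498 [-0.27  0.14  1.02  1.52 -0.12  1.55  1.  ]
0.315 2041 [ 0.375 -0.416  0.32 ] [ 0.497 -0.297  0.33 ]
0.33 117 [ 0.393 -0.403  0.33 ] [ 0.482 -0.324  0.345]
0.345 91 [ 0.41  -0.371  0.345] [ 0.459 -0.349  0.358]
0.39 21 [ 0.346 -0.41   0.404] [ 0.521 -0.347  0.405]
0.405 680 [ 0.342 -0.413  0.405] [ 0.528 -0.341  0.42 ]
0.42 802 [ 0.336 -0.414  0.42 ] [ 0.531 -0.341  0.435]
0.435 1608 [ 0.335 -0.414  0.435] [ 0.534 -0.338  0.45 ]
0.45 462 [ 0.381 -0.391  0.45 ] [ 0.458 -0.343  0.465]
```

View pics/d.png

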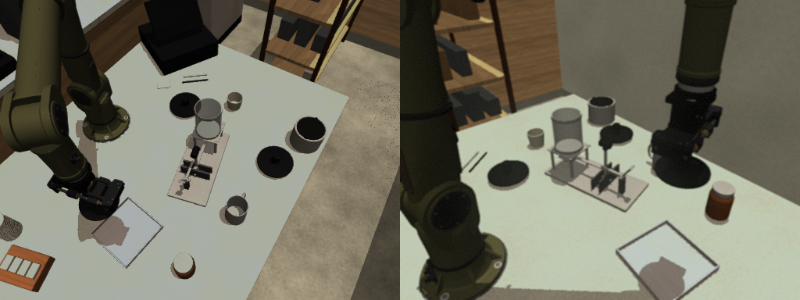

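The lid is held level at (0.436, -0.357), above the tray. Lowering 306 mm to the floor, slowly at the end.

Emit:
move_arm --increments "3 4 -10 0 0 0 255;0 0 -20 0 0 0 255;0 0 -22 0 0 0 255;0 0 -22 0 0 0 255;0 0 -22 0 0 0 255;0 0 -22 0 0 0 255;0 0 -22 0 0 0 255;0 0 -20 0 0 0 255"

```text
time: 11.4
position: [0.4411, -0.3438, 0.1397]
tool_rot: [-1.909, -2.493, -0.003]
ft_force: [0.6, 1.1, -1.2]
grip_width: 0.29
grip_force: 20.0
```

Emit:
move_arm --increments "0 0 -20 0 0 0 255;0 0 -20 0 0 0 255;0 0 -20 0 0 0 255;0 0 -20 0 0 0 255;0 0 -20 0 0 0 255;0 0 -15 0 0 0 255;0 0 -10 0 0 0 255;0 0 -5 0 0 0 255"

```text
time: 12.07
position: [0.4405, -0.3442, 0.01]
tool_rot: [-1.909, -2.491, -0.002]
ft_force: [0.3, 1.2, -1.7]
grip_width: 0.293
grip_force: 20.0
```

Emit:
move_arm --increments "0 0 -2 0 0 0 255;0 0 -2 0 0 0 255;0 0 -2 0 0 0 255;0 0 -2 0 0 0 255;0 0 -2 0 0 0 255;0 0 0 0 0 0 255;0 0 0 0 0 0 255;0 0 0 0 0 0 255"

```text
time: 12.73
position: [0.4409, -0.3472, 0.002]
tool_rot: [1.914, 2.491, 0.0]
ft_force: [-0.2, -0.6, -1.0]
grip_width: 0.286
grip_force: 20.0
```

Emit:
move_arm --increments "0 0 -1 0 0 0 255;0 0 -1 0 0 0 255;0 0 -1 0 0 0 255;0 0 -1 0 0 0 255;0 0 -1 0 0 0 255;0 0 0 0 0 0 255;0 0 0 0 0 0 255;0 0 0 0 0 0 255"

```text
time: 13.4
position: [0.4408, -0.347, -0.0031]
tool_rot: [1.914, 2.491, 0.0]
ft_force: [-0.5, -0.9, -2.2]
grip_width: 0.291
grip_force: 20.0
```

```bash
python3 - <<'E'
from h import *
for n in('side','scene'):
    r=ctrl.get_image(n); C=cloud(r)
    X=C[(np.hypot(C[...,0]-.441,C[...,1]+.347)<.075)&(C[...,2]<.045)&(r['frame'].max(-1)<70)]
    print(len(X),np.percentile(X[:,2],[5,25,50,75,95]).round(4),X.min(0).round(3),X.max(0).round(3))
E
```

```text
992 [0.0205 0.0221 0.023  0.0238 0.025 ] [ 0.382 -0.407  0.015] [ 0.497 -0.309  0.027]
445 [0.0191 0.0215 0.0227 0.0243 0.0265] [ 0.395 -0.408  0.003] [ 0.5   -0.3    0.039]
```

Emit:
move_arm --increments "0 0 -1 0 0 0 255;0 0 0 0 0 0 255;0 0 -0.5 0 0 0 255;0 0 0 0 0 0 255;0 0 0 0 0 0 255;0 0 0 0 0 0 255;0 0 0 0 0 0 255;0 0 0 0 0 0 255"

```text
time: 14.17
position: [0.4409, -0.3471, -0.0041]
tool_rot: [1.914, 2.491, 0.001]
ft_force: [-0.8, 1.8, 6.3]
grip_width: 0.293
grip_force: 20.0
```

Contact (+6 N), so I'll release.

Emit:
move_arm --increments "0 0 0.5 0 0 0 255;0 0 0 0 0 0 0;0 0 0 0 0 0 0;0 0 0 0 0 0 0;0 0 0 0 0 0 0;0 0 0 0 0 0 0;0 0 0 0 0 0 0;0 0 0 0 0 0 0"

```text
time: 14.83
position: [0.4408, -0.347, -0.0042]
tool_rot: [1.914, 2.491, -0.0]
ft_force: [0.4, -0.4, 0.0]
grip_width: 0.736
grip_force: 0.0
```

Emit:
move_arm --increments "0 0 0 0 0 0 0;0 0 0 0 0 0 0;0 0 0 0 0 0 0;0 0 0 0 0 0 0;0 0 0 0 0 0 0;0 0 5 0 0 0 0;0 0 10 0 0 0 0;0 0 15 0 0 0 0"

```text
time: 15.5
position: [0.44, -0.3466, 0.0259]
tool_rot: [-1.913, -2.489, 0.001]
ft_force: [-0.3, -0.6, 0.1]
grip_width: 1.0
grip_force: 0.0
```

Emit:
move_arm --increments "0 0 20 0 0 0 255;0 0 20 0 0 0 255;0 0 20 0 0 0 255;0 0 20 0 0 0 255;0 0 20 0 0 0 255;0 0 20 0 0 0 255;0 0 20 0 0 0 255;0 0 20 0 0 0 255"

```text
time: 16.17
position: [0.4406, -0.3474, 0.1879]
tool_rot: [1.914, 2.49, 0.001]
ft_force: [0.0, -0.1, -0.5]
grip_width: 0.482
grip_force: 0.0
```

```bash
python3 s.py; python3 - <<'E'
from h import *
for n in('side','scene'):
    r=ctrl.get_image(n); C=cloud(r); dark=r['frame'].max(-1)<70
    X=C[(np.hypot(C[...,0]-.441,C[...,1]+.347)<.08)&(C[...,2]<.03)&(C[...,2]>.015)&dark]
    if len(X)>10: print(len(X),np.median(X[:,2]),cv2.minEnclosingCircle(X[:,:2].astype(np.float32)))
    T=[(np.round(q['centre'],3),q['score']) for q in ctrl.find_in('catch_pad',r)+ctrl.find_in('catch',r)]; print(T)
    # candidate pad points in dispenser frame
    O=np.array([.5275,.0059]);t=.2627;D=C.copy(); d=C[...,:2]-O
    D[...,0]=d[...,0]*np.cos(t)+d[...,1]*np.sin(t); D[...,1]=-d[...,0]*np.sin(t)+d[...,1]*np.cos(t)
    X=D[(abs(D[...,0]+16)<1e9)&(abs(D[...,0]+.016)<.04)&(abs(D[...,1]+.1)<.045)&(D[...,2]>.095)&(D[...,2]<.17)]
    if len(X): print('pad',len(X),X.mean(0).round(4),X.min(0).round(3),X.max(0).round(3))
E
```

```text
16.1667 [ 0.4406 -0.3474  0.1879] z [ 0.001 -0.    -1.   ] yang 14.88 F [ 0.01 -0.06 -0.48] 0.48152752714393565 0.0 [-0.26  0.19  1.    1.71 -0.17  1.33  1.03]
1831 0.02214516861534266 ((0.43975287675857544, -0.34854865074157715), 0.05890865623950958)
[(array([ 0.526, -0.06 ,  0.092]), 0.52), (array([ 0.525, -0.057,  0.092]), 0.71), (array([0.492, 0.099, 0.041]), 0.7)]
pad 63 [-0.0196 -0.1053  0.1237] [-0.029 -0.12   0.095] [-0.004 -0.078  0.143]
1039 0.022029276205028925 ((0.4404784142971039, -0.3488289713859558), 0.06017216667532921)
[(array([ 0.529, -0.056,  0.091]), 0.61), (array([ 0.53 , -0.058,  0.091]), 0.54)]
pad 49 [-0.0151 -0.1043  0.125 ] [-0.028 -0.12   0.095] [-0.003 -0.075  0.144]
```

The lid lies flat in the tray, disc top 0.022, centred at (0.440, -0.349). The catch pad's depth points match the model: x -16, y to -120, z to 0.143. Next I'll bring the shut fingers to the inner side of the tail.

Emit:
move_arm --increments "10 27 0 0 0 0 255;12 35 0 0 0 0 255;12 35 0 0 0 0 255;12 35 0 0 0 0 255;12 35 0 0 0 0 255;12 35 0 0 0 0 255;12 35 0 0 0 0 255;11.5 30 0 0 0 0 255"

```text
time: 17.13
position: [0.5339, -0.077, 0.1848]
tool_rot: [-1.911, -2.491, 0.001]
ft_force: [1.1, 0.3, -0.2]
grip_width: 0.006
grip_force: 0.0
```

Emit:
move_arm --increments "0 0 -20 0 0 0 255;0 0 -20 0 0 0 255;0 0 -10 0 0 0 255;0 0 0 0 0 0 255;0 0 0 0 0 0 255;0 0 0 0 0 0 255;0 0 0 0 0 0 255;0 0 0 0 0 0 255"

```text
time: 17.8
position: [0.535, -0.0804, 0.1369]
tool_rot: [1.914, 2.489, 0.002]
ft_force: [0.9, -0.4, 0.6]
grip_width: 0.005
grip_force: 0.0
```

```bash
cat > disp.py <<'E'
from h import *
P=ctrl.get_state()['position'];O=np.array([.5275,.0059]);t=.2627
d=P[:2]-O; print('tcp disp',(d[0]*np.cos(t)+d[1]*np.sin(t)).round(4),(-d[0]*np.sin(t)+d[1]*np.cos(t)).round(4),'ztrue',(P[2]+.031).round(4))
for n in('side','scene'):
    r=ctrl.get_image(n); C=cloud(r);D=C.copy(); d=C[...,:2]-O
    D[...,0]=d[...,0]*np.cos(t)+d[...,1]*np.sin(t); D[...,1]=-d[...,0]*np.sin(t)+d[...,1]*np.cos(t)
    D[...,:2]*=1
    for a in np.arange(.05,.25,.015):
        X=D[(abs(D[...,0]+.016)<.05)&(abs(D[...,1]+.1)<.06)&(D[...,2]>=a)&(D[...,2]<a+.015)]
        if len(X): print(n,a.round(3),len(X),X.min(0).round(3),X.max(0).round(3))
    save(r,f'{n}_last.png')
E
python3 s.py; python3 disp.py
```

```text
17.8 [ 0.535  -0.0804  0.1369] z [ 0.002  0.    -1.   ] yang 14.88 F [ 0.93 -0.36  0.59] 0.005409402913711632 0.0 [-0.63  0.15  0.8   1.82 -0.11  1.22  0.46]
tcp disp -0.0152 -0.0853 ztrue 0.1679
side 0.05 38 [-0.026 -0.09   0.05 ] [-0.008 -0.073  0.065]
side 0.065 37 [-0.026 -0.09   0.065] [-0.009 -0.072  0.079]
side 0.08 98 [-0.034 -0.088  0.08 ] [-0.004 -0.04   0.095]
side 0.095 18 [-0.022 -0.098  0.095] [-0.011 -0.078  0.108]
side 0.11 8 [-0.027 -0.107  0.11 ] [-0.019 -0.096  0.125]
side 0.125 25 [-0.029 -0.121  0.125] [-0.004 -0.106  0.14 ]
side 0.14 12 [-0.027 -0.119  0.14 ] [-0.006 -0.115  0.143]
side 0.155 3 [-0.021 -0.093  0.17 ] [-0.009 -0.083  0.17 ]
side 0.17 46 [-0.025 -0.096  0.17 ] [-0.008 -0.074  0.184]
side 0.185 40 [-0.027 -0.097  0.185] [-0.004 -0.082  0.199]
side 0.2 40 [-0.03  -0.097  0.2  ] [-0.001 -0.084  0.215]
side 0.215 9 [-0.032 -0.097  0.216] [-0.012 -0.092  0.223]
side 0.23 13 [-0.047 -0.122  0.236] [ 0.009 -0.096  0.245]
side 0.245 131 [-0.066 -0.124  0.245] [ 0.033 -0.096  0.26 ]
scene 0.05 14 [-0.024 -0.091  0.05 ] [-0.006 -0.077  0.063]
scene 0.065 12 [-0.017 -0.09   0.065] [-0.001 -0.075  0.08 ]
scene 0.08 61 [-0.033 -0.088  0.081] [ 0.001 -0.042  0.094]
scene 0.095 11 [-0.024 -0.092  0.095] [-0.006 -0.076  0.109]
scene 0.11 4 [-0.016 -0.103  0.113] [-0.005 -0.096  0.121]
scene 0.125 22 [-0.026 -0.12   0.125] [-0.004 -0.103  0.14 ]
scene 0.14 8 [-0.027 -0.119  0.14 ] [-0.004 -0.114  0.143]
scene 0.155 3 [-0.023 -0.095  0.168] [-0.007 -0.094  0.17 ]
scene 0.17 14 [-0.025 -0.096  0.171] [-0.007 -0.093  0.184]
scene 0.215 2 [-0.024 -0.095  0.223] [-0.021 -0.094  0.229]
scene 0.23 10 [-0.033 -0.123  0.235] [ 0.017 -0.063  0.245]
scene 0.245 134 [-0.066 -0.124  0.245] [ 0.033 -0.058  0.26 ]
```

Tips confirmed at true z 0.168, disp (-15,-85). Lowering to z 0.130, then sweeping along the pad's arc.

Emit:
move_arm --increments "-1 0 -10 0 0 0 255;0 0 -10 0 0 0 255;0 0 -10 0 0 0 255;0 0 -8 0 0 0 255;0 0 0 0 0 0 255;1 -4 0 0 0 0 255;1 -4 0 0 0 0 255;0 0 0 0 0 0 255"

```text
time: 18.57
position: [0.5359, -0.0895, 0.0984]
tool_rot: [1.915, 2.488, -0.0]
ft_force: [0.2, 0.3, 0.4]
grip_width: 0.006
grip_force: 0.0
```

Emit:
move_arm --increments "1 -4 -3 0 0 0 255;1 -4 -3 0 0 0 255;1 -4 -3 0 0 0 255;1 -3 -4 0 0 0 255;1 -3 -4 0 0 0 255;0.5 -3 -5 0 0 0 255;0 0 0 0 0 0 255;0 0 0 0 0 0 255"

```text
time: 19.23
position: [0.5401, -0.1095, 0.0752]
tool_rot: [-1.914, -2.49, 0.002]
ft_force: [0.6, -0.1, -0.6]
grip_width: 0.005
grip_force: 0.0
```

```bash
python3 s.py; python3 disp.py | grep -v scene
```

```text
19.2333 [ 0.5401 -0.1095  0.0752] z [-0.002 -0.001 -1.   ] yang 14.88 F [ 0.59 -0.13 -0.62] 0.005048782143030817 0.0 [-0.55  0.25  0.8   1.86 -0.2   1.11  0.58]
tcp disp -0.0178 -0.1147 ztrue 0.1062
side 0.05 37 [-0.027 -0.09   0.051] [-0.007 -0.072  0.065]
side 0.065 36 [-0.026 -0.09   0.065] [-0.01  -0.071  0.079]
side 0.08 64 [-0.033 -0.114  0.081] [-0.01  -0.064  0.095]
side 0.095 84 [-0.029 -0.142  0.095] [-0.002 -0.053  0.11 ]
side 0.11 54 [-0.028 -0.141  0.11 ] [-0.005 -0.111  0.125]
side 0.125 30 [-0.027 -0.126  0.125] [-0.006 -0.113  0.139]
side 0.14 24 [-0.031 -0.127  0.14 ] [-0.004 -0.118  0.154]
side 0.17 17 [-0.049 -0.152  0.181] [ 0.014 -0.132  0.185]
side 0.185 130 [-0.066 -0.153  0.185] [ 0.034 -0.128  0.2  ]
side 0.2 145 [-0.063 -0.153  0.2  ] [ 0.032 -0.134  0.215]
side 0.215 152 [-0.066 -0.141  0.215] [ 0.034 -0.09   0.23 ]
side 0.23 117 [-0.066 -0.14   0.23 ] [-0.001 -0.093  0.245]
side 0.245 77 [-0.066 -0.137  0.245] [-0.003 -0.092  0.26 ]
```

The catch is turning (φ≈0.35). Continuing down.

Emit:
move_arm --increments "0.5 -2 -4 0 0 0 255;1 -2 -4 0 0 0 255;1 -2 -4 0 0 0 255;1 -3 -4 0 0 0 255;1 -3 -4 0 0 0 255;1 -3 -4 0 0 0 255;0.5 -2 -4 0 0 0 255;0.5 -2 -4 0 0 0 255"

```text
time: 20.0
position: [0.5475, -0.1286, 0.0435]
tool_rot: [1.914, 2.49, -0.0]
ft_force: [-0.3, 0.4, 1.3]
grip_width: 0.003
grip_force: 0.6
```

Emit:
move_arm --increments "0 0 -2 0 0 0 255;0 0 -2 0 0 0 255;0 0 0 0 0 0 255;0 0 0 0 0 0 255;0 0 0 0 0 0 255;0 0 0 0 0 0 255;0 0 0 0 0 0 255;0 0 0 0 0 0 255"

```text
time: 20.67
position: [0.5473, -0.1279, 0.0399]
tool_rot: [1.914, 2.491, 0.0]
ft_force: [-0.8, -0.9, 0.2]
grip_width: 0.005
grip_force: 0.0
```

```bash
python3 s.py; python3 disp.py | grep -v scene
```

```text
20.6667 [ 0.5473 -0.1279  0.0399] z [ 0.  0. -1.] yang 14.93 F [-0.8  -0.89  0.2 ] 0.00513723920978358 0.00011545865405082623 [-0.49  0.33  0.79  1.87 -0.27  1.05  0.66]
tcp disp -0.0156 -0.1344 ztrue 0.0709
side 0.05 49 [-0.028 -0.143  0.05 ] [-0.005 -0.071  0.065]
side 0.065 39 [-0.029 -0.145  0.065] [-0.004 -0.072  0.079]
side 0.08 26 [-0.024 -0.146  0.08 ] [-0.008 -0.137  0.095]
side 0.095 25 [-0.028 -0.145  0.095] [-0.003 -0.138  0.11 ]
side 0.11 4 [-0.023 -0.145  0.11 ] [-0.009 -0.143  0.114]
side 0.125 10 [-0.021 -0.074  0.134] [-0.01  -0.064  0.14 ]
side 0.14 31 [-0.048 -0.155  0.141] [-0.008 -0.063  0.154]
side 0.155 76 [-0.054 -0.16   0.155] [ 0.032 -0.06   0.17 ]
side 0.17 107 [-0.066 -0.16   0.17 ] [ 0.034 -0.059  0.185]
side 0.185 177 [-0.066 -0.16   0.185] [ 0.033 -0.11   0.2  ]
side 0.2 121 [-0.066 -0.158  0.2  ] [ 0.002 -0.113  0.215]
side 0.215 109 [-0.066 -0.157  0.215] [-0.024 -0.111  0.23 ]
side 0.23 218 [-0.066 -0.16   0.23 ] [-0.029 -0.096  0.245]
side 0.245 152 [-0.054 -0.16   0.245] [ 0.012 -0.099  0.26 ]
```

The arm stands at about y -63, z 0.14–0.175, so roughly 1.35 rad. I'll press a little more to reach the stop, then withdraw upward.

Emit:
move_arm --increments "0 0 -1 0 0 0 255;0 0 -1 0 0 0 255;0 0 -1 0 0 0 255;0 0 -1 0 0 0 255;0 0 0 0 0 0 255;0 0 0 0 0 0 255;0 0 0 0 0 0 255;0 0 0 0 0 0 255"

```text
time: 21.43
position: [0.5479, -0.128, 0.0375]
tool_rot: [1.914, 2.491, 0.002]
ft_force: [-4.5, 1.0, 12.0]
grip_width: 0.001
grip_force: 5.2
```

Emit:
move_arm --increments "1 -3 10 0 0 0 255;1 -3 15 0 0 0 255;0 0 25 0 0 0 255;0 0 30 0 0 0 255;0 0 30 0 0 0 255;0 0 30 0 0 0 255;0 0 30 0 0 0 0;0 0 20 0 0 0 0"

```text
time: 22.1
position: [0.5502, -0.1348, 0.2291]
tool_rot: [1.913, 2.488, 0.003]
ft_force: [0.7, 0.6, 0.3]
grip_width: 0.085
grip_force: 0.0
```

```bash
python3 s.py; python3 - <<'E'
from h import *
O=np.array([.5275,.0059]);t=.2627
for n in('side','scene'):
    r=ctrl.get_image(n); D=cloud(r); d=D[...,:2]-O
    D=np.stack([d[...,0]*np.cos(t)+d[...,1]*np.sin(t),-d[...,0]*np.sin(t)+d[...,1]*np.cos(t),D[...,2]],-1)
    X=D[(abs(D[...,0]+.016)<.02)&(abs(D[...,1]+.065)<.025)&(D[...,2]>.1)&(D[...,2]<.18)]; 
    print(n,'arm',len(X),'angle',(np.arctan2(X[:,2]-.085,X[:,1]+.08)).mean().round(3) if len(X) else '')
    X=D[(abs(D[...,0])<.04)&(abs(D[...,1])<.04)&(D[...,2]>.16)&(D[...,2]<.2)]; print('grip',len(X),X.mean(0).round(4),X.min(0).round(3),X.max(0).round(3))
cv2.imwrite('pics/e.png',cv2.resize(r['frame'][150:270,200:320],(600,600),interpolation=3)[...,::-1])
E
```

```text
22.1 [ 0.5502 -0.1348  0.2291] z [ 0.004 -0.    -1.   ] yang 14.89 F [0.75 0.59 0.31] 0.08508919651720244 0.0 [-0.56  0.15  0.84  1.64 -0.11  1.4   0.56]
side arm 127 angle 1.431
grip 199 [-0.0047 -0.0036  0.1838] [-0.014 -0.022  0.16 ] [0.016 0.022 0.196]
scene arm 37 angle 1.489
grip 83 [0.0008 0.0048 0.1912] [-0.014 -0.014  0.18 ] [0.013 0.022 0.197]
```

The catch is over: arm at about 1.43 rad by depth, and I felt 12 N at the stop. The lever is still upright. Now moving over the grip with the fingers opening.

Emit:
move_arm --increments "-3 15 4 0 0 0 0;-3 20 0 0 0 0 0;-3 20 0 0 0 0 0;-3 20 0 0 0 0 0;-3 20 0 0 0 0 0;-3 20 0 0 0 0 0;-3 16 0 0 0 0 0;-2 10 0 0 0 0 0"

```text
time: 22.87
position: [0.5255, 0.0092, 0.2289]
tool_rot: [-1.91, -2.492, 0.001]
ft_force: [0.3, -0.6, -0.7]
grip_width: 0.769
grip_force: 0.0
```

Emit:
move_arm --increments "0 0 0 0 0 0 0;0 0 0 0 0 0 0;0 0 0 0 0 0 0;0 0 0 0 0 0 0;0 0 0 0 0 0 0;0 0 0 0 0 0 0;0 0 -5 0 0 0 0;0 0 -5 0 0 0 0"

```text
time: 23.53
position: [0.5265, 0.0067, 0.2197]
tool_rot: [1.914, 2.49, 0.001]
ft_force: [-0.7, 0.6, 0.2]
grip_width: 0.994
grip_force: 0.0
```

Emit:
move_arm --increments "1 -1 -12 0 0 0 0;0 0 -15 0 0 0 0;0 0 -15 0 0 0 0;0 0 -14 0 0 0 0;0 0 -12 0 0 0 0;0 0 -8 0 0 0 0;0 0 -5 0 0 0 0;0 0 0 0 0 0 0" --grip_force 25

```text
time: 24.2
position: [0.5266, 0.0059, 0.1377]
tool_rot: [-1.914, -2.49, 0.002]
ft_force: [0.0, 0.3, 0.7]
grip_width: 1.001
grip_force: 0.0
```

Emit:
move_arm --increments "0 0 0 0 0 0 255;0 0 0 0 0 0 255;0 0 0 0 0 0 255;0 0 0 0 0 0 255;0 0 0 0 0 0 255;0 0 0 0 0 0 255;0 0 0 0 0 0 255;0 0 0 0 0 0 255"

```text
time: 24.87
position: [0.5274, 0.006, 0.1389]
tool_rot: [1.914, 2.491, 0.0]
ft_force: [-0.6, 0.6, 0.2]
grip_width: 0.481
grip_force: 0.0
```

Emit:
move_arm --increments "0 0 0 0 0 0 255;0 0 0 0 0 0 255;0 0 0 0 0 0 255;0 0 0 0 0 0 255;0 0 0 0 0 0 255;0 0 0 0 0 0 255;0 0 0 0 0 0 255;0 0 0 0 0 0 255"

```text
time: 25.53
position: [0.5276, 0.0061, 0.1389]
tool_rot: [1.914, 2.491, 0.001]
ft_force: [2.4, 0.9, -2.0]
grip_width: 0.318
grip_force: 25.0
```

Lever gripped (27.7 mm, 25 N). Pulling along its arc with a gentle tilt.

Emit:
move_arm --increments "-4.6 -1.2 -0.1 0.27 -1 0 255;-4.6 -1.2 -0.3 0.27 -1 0 255;-4.6 -1.2 -0.5 0.27 -1 0 255;-4.6 -1.2 -0.7 0.27 -1 0 255;-4.6 -1.2 -0.9 0.27 -1 0 255;-4.6 -1.3 -1.1 0.27 -1 0 255;-4.6 -1.3 -1.2 0.27 -1 0 255;-4.6 -1.3 -1.4 0.27 -1 0 255"

```text
time: 26.2
position: [0.4943, -0.0028, 0.1352]
tool_rot: [1.853, 2.412, 0.188]
ft_force: [7.4, 2.8, 1.4]
grip_width: 0.31
grip_force: 25.0
```

```bash
cat > lv.py <<'E'
from h import *
O=np.array([.5275,.0059]);t=.2627
for n in('side','scene'):
    r=ctrl.get_image(n); D=cloud(r); d=D[...,:2]-O
    D=np.stack([d[...,0]*np.cos(t)+d[...,1]*np.sin(t),-d[...,0]*np.sin(t)+d[...,1]*np.cos(t),D[...,2]],-1)
    X=D[(abs(D[...,0]+.05)<.07)&(abs(D[...,1])<.008)&(D[...,2]>.075)&(D[...,2]<.135)]
    if len(X): print(n,'rod',len(X),'angle',np.median(np.arctan2(-X[:,0],X[:,2]-.03)).round(3))
    for s in(-1,1):
        X=D[(abs(D[...,0]+.05)<.07)&(abs(D[...,1]-s*.017)<.006)&(D[...,2]>.13)&(D[...,2]<.2)&(r['frame'].max(-1)<60)]
        if len(X): print(n,'grip end',s,len(X),X.min(0).round(3),X.max(0).round(3))
    X=D[(abs(D[...,0]+.016)<.02)&(abs(D[...,1]+.065)<.025)&(D[...,2]>.1)&(D[...,2]<.18)]
    print(n,'arm',len(X),np.arctan2(X[:,2]-.085,X[:,1]+.08).mean().round(3) if len(X) else '')
    save(r,n+'_lv.png')
E
python3 s.py; python3 lv.py
```

```text
26.2 [ 0.4943 -0.0028  0.1352] z [ 0.149  0.04  -0.988] yang 14.93 F [7.39 2.79 1.38] 0.30976884544382005 25.000204145908356 [-0.75 -0.16  0.68  2.05  0.08  1.06  0.16]
side rod 68 angle 0.299
side grip end -1 61 [-0.066 -0.023  0.168] [-0.032 -0.011  0.196]
side grip end 1 4 [-0.064  0.012  0.168] [-0.05   0.023  0.186]
side arm 126 1.427
scene rod 44 angle 0.242
scene grip end -1 60 [-0.067 -0.023  0.162] [-0.02  -0.011  0.195]
scene arm 66 1.466
```

Emit:
move_arm --increments "-3.8 -1 -1.5 0.27 -1 0 255;-3.8 -1 -1.7 0.27 -1 0 255;-3.8 -1 -1.8 0.27 -1 0 255;-3.8 -1 -2 0.27 -1 0 255;-3.8 -1 -2.1 0.27 -1 0 255;-3.8 -1 -2.2 0.27 -1 0 255;-3.8 -1 -2.3 0.27 -1 0 255;-3.8 -1 -2.3 0.27 -1 0 255"

```text
time: 26.97
position: [0.4661, -0.0104, 0.1222]
tool_rot: [1.787, 2.328, 0.357]
ft_force: [6.2, 4.4, 8.0]
grip_width: 0.314
grip_force: 25.0
```

Emit:
move_arm --increments "0 0 0 0 0 0 255;0 0 0 0 0 0 255;0 0 0 0 0 0 255;0 0 0 0 0 0 255;0 0 0 0 0 0 255;0 0 0 0 0 0 255;0 0 0 0 0 0 255;0 0 0 0 0 0 255"

```text
time: 27.63
position: [0.4644, -0.0112, 0.1212]
tool_rot: [1.791, 2.33, 0.352]
ft_force: [2.7, 1.9, 10.3]
grip_width: 0.315
grip_force: 25.0
```

```bash
python3 s.py; python3 lv.py
```

```text
27.6333 [ 0.4644 -0.0112  0.1212] z [ 0.285  0.076 -0.956] yang 14.89 F [ 2.69  1.87 10.27] 0.3149587166603928 24.996591210365295 [-0.34 -0.3   0.33  2.24  0.03  0.9   0.23]
side rod 53 angle 0.559
side grip end -1 68 [-0.1   -0.022  0.15 ] [-0.069 -0.011  0.195]
side arm 128 1.431
scene rod 68 angle 0.501
scene grip end -1 59 [-0.106 -0.023  0.146] [-0.057 -0.011  0.193]
scene arm 69 1.473
```

The lever is at about 0.54 rad, but joint 2 sits at its lower bound (-0.30). I'll take back some tilt about the grip to free it, and pull the last few mm.

Emit:
move_arm --increments "-1 -0.3 0 -0.39 1.45 0 255;-1 -0.3 0 -0.39 1.45 0 255;-1 -0.3 0 -0.39 1.45 0 255;-1 -0.3 0 -0.39 1.45 0 255;-1 -0.3 -0.5 -0.26 0.97 0 255;-1 -0.3 -0.5 -0.26 0.97 0 255;0 0 0 0 0 0 255;0 0 0 0 0 0 255"

```text
time: 28.4
position: [0.4596, -0.0124, 0.1199]
tool_rot: [1.85, 2.409, 0.194]
ft_force: [6.2, 3.7, 6.2]
grip_width: 0.312
grip_force: 25.0
```

```bash
python3 s.py; python3 lv.py; python3 -c "
from h import *
print(ctrl.get_state()['joint_positions'])"
```

```text
28.4 [ 0.4596 -0.0124  0.1199] z [ 0.155  0.041 -0.987] yang 14.95 F [6.18 3.73 6.15] 0.31190739230368864 25.001628398895264 [-0.36 -0.19  0.33  2.14  0.03  1.03  0.22]
side rod 52 angle 0.553
side grip end -1 70 [-0.108 -0.023  0.147] [-0.068 -0.011  0.192]
side grip end 1 1 [-0.099  0.011  0.169] [-0.099  0.011  0.169]
side arm 127 1.428
scene rod 67 angle 0.496
scene grip end -1 58 [-0.098 -0.023  0.148] [-0.054 -0.011  0.175]
scene arm 67 1.467
[-0.35688254 -0.1903516   0.32948802  2.13780098  0.02840307  1.02732273
  0.21992866]
```

Joint 2 is free. Pulling on to the stop.

Emit:
move_arm --increments "-1.5 -0.4 -0.9 0 0 0 255;-1.5 -0.4 -0.9 0 0 0 255;-1.5 -0.4 -1 0 0 0 255;-1.5 -0.4 -1 0 0 0 255;0 0 0 0 0 0 255;0 0 0 0 0 0 255;0 0 0 0 0 0 255;0 0 0 0 0 0 255"

```text
time: 29.17
position: [0.4538, -0.0139, 0.1163]
tool_rot: [1.85, 2.408, 0.196]
ft_force: [6.5, 3.2, 7.7]
grip_width: 0.317
grip_force: 25.0
```

```bash
python3 s.py; python3 lv.py
```

```text
29.1667 [ 0.4538 -0.0139  0.1163] z [ 0.156  0.042 -0.987] yang 14.93 F [6.54 3.15 7.65] 0.3168863349778883 25.001536309719086 [-0.35 -0.2   0.33  2.15  0.03  1.02  0.22]
side rod 48 angle 0.595
side grip end -1 69 [-0.112 -0.023  0.145] [-0.069 -0.011  0.198]
side grip end 1 1 [-0.094  0.022  0.156] [-0.094  0.022  0.156]
side arm 128 1.434
scene rod 67 angle 0.539
scene grip end -1 57 [-0.113 -0.022  0.145] [-0.063 -0.011  0.189]
scene arm 65 1.463
```

Emit:
move_arm --increments "-1.5 -0.4 -1 0 0 0 255;-1.5 -0.4 -1 0 0 0 255;-1 -0.3 -0.7 0 0 0 255;0 0 0 0 0 0 255;0 0 0 0 0 0 255;0 0 0 0 0 0 255;0 0 0 0 0 0 255;0 0 0 0 0 0 255"

```text
time: 29.93
position: [0.4522, -0.0144, 0.1151]
tool_rot: [1.847, 2.405, 0.201]
ft_force: [9.8, 4.5, 9.1]
grip_width: 0.316
grip_force: 25.0
```

```bash
python3 s.py; python3 lv.py; python3 - <<'E'
from h import *
a=ctrl.get_image('side'); b=ctrl.get_image('scene')
X=cloud(b); k=X[(np.hypot(X[...,0]-.44,X[...,1]+.349)<.08)&(X[...,2]<.03)&(X[...,2]>.015)&(b['frame'].max(-1)<70)]
print('lid',np.median(k[:,2]),cv2.minEnclosingCircle(k[:,:2].astype(np.float32)))
cv2.imwrite('pics/f.png',np.hstack([cv2.resize(a['frame'][100:370,150:430],(400,400)),cv2.resize(b['frame'][110:360,100:350],(400,400))])[...,::-1])
E
```

```text
29.9333 [ 0.4522 -0.0144  0.1151] z [ 0.161  0.043 -0.986] yang 14.96 F [9.8  4.45 9.13] 0.315588052600785 25.00202089548111 [-0.35 -0.21  0.33  2.16  0.03  1.01  0.22]
side rod 43 angle 0.612
side grip end -1 68 [-0.112 -0.023  0.141] [-0.079 -0.011  0.186]
side arm 126 1.428
scene rod 66 angle 0.556
scene grip end -1 56 [-0.11  -0.023  0.143] [-0.063 -0.011  0.188]
scene arm 66 1.461
lid 0.021891874196702354 ((0.44045883417129517, -0.34850606322288513), 0.05999505892395973)
```

View pics/f.png

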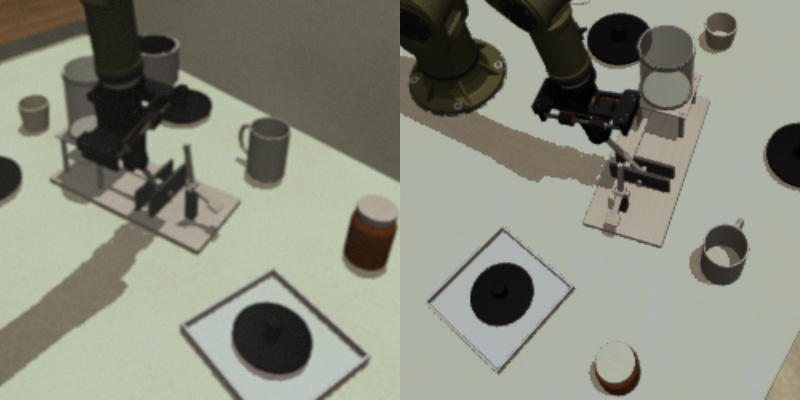

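The last 4 mm command moved the lever only about 2 mm while the force rose, so it is at its stop (about 0.58–0.6 rad). The picture shows the lid flat in the tray (270,335 left / 500,293 right), the catch upright at (190,165), and the bystanders in place. Handing in.

```bash
python3 -c "
from bench import ctrl
print(ctrl.close_job())"
```

```text
the job is handed in; nothing more can be done
None
```

I handed the job in at about 30 s; the call returned no verdict. By camera and force readings, the lid lies flat and knob up in the tray, the catch is fully over (about 1.43 rad), and the gripper holds the lever at its stop (about 0.58 rad).

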